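# Turn the rover wheel until its valve stem points straight up

## Task

The spare rover wheel on the blue stand has to be ready for the air pump: push on its white spokes with your fingertips, spoke after spoke as needed, until the red-capped valve stem points straight up, at twelve o'clock, and leave the wheel standing still like that. Push only on the spokes, not on the tyre, its rim or the valve stem, and do not grip or lift anything. Leave the timer, the jar and the screwdriver where they are.

Things in the scene. Friction and masses are not known exactly. Their poses are not given: they have to be found in the camera images.
- stand: Fixed wheel stand: blue base plate 260 x 370 x 12 mm, an A-frame of 16 mm round bar 170 mm to the left and right of the middle. Origin: centre of the underside, on the table; x points horizontally away from its front (roughly away from the robot), y left, z up. The wheel leans back 35 degrees from vertical: its top is farther in +x than its bottom.
- bar (a point): Middle of the level aluminium cross-bar that runs along the stand's y between the A-frames, straight in front of the hub: 20 mm wide along the wheel's plane, 12 mm thick, its middle 46 mm in front of the wheel's middle plane (along the axle); the axle nut stands 5 mm further out. A finger can work between the spokes above or below the bar, but cannot pass it.
- hub (a point): Wheel centre, on the axle in the tyre's middle plane, 165 mm above the table; axes as the stand's (not leaning, not turning). In the stand's axes: left in the wheel's plane is (0,1,0), up the wheel (sin 35, 0, cos 35), out of its front (-cos 35, 0, sin 35).
- wheel (a joint): Turn of the wheel, rad: 0 when the valve stem points straight up, growing clockwise as seen from the robot (up, right, down, left). Turns both ways without a stop; a whole turn more is the same place (starts lie between 2.2 and 4.1). Drag about 0.35 N m (5 N at mid-spoke); it stays where it is left.
- valve_tip (a point): Free end of the valve stem's red cap, 142 mm from the axle, 26 mm in front of the wheel's middle plane. The stem leaves the rim's front side and runs outward, away from the hub, in front of the tyre: 17 mm of brass 8 mm thick, then the cap, 11 mm thick, 16 mm long. A yellow band round the tyre marks the same place, seen from all sides.
- spokes: White five-spoke centre, turns with the wheel; origin at the wheel's centre, x along the axle away from the robot, z towards the valve. Hub 52 mm in diameter; spokes 14 mm wide at 36, 108, 180, 252 and 324 degrees from the valve stem, 8 to 20 mm in front of the wheel's middle plane, free from 26 to 103 mm from the axle. Nothing lies behind them.
- tyre: Black tyre, 294 mm outer diameter, 38 mm wide, on an aluminium rim of 206 mm inner diameter and 34 mm width; turns with the wheel, origin at the wheel's centre.
- valve: The valve stem with its cap; turns with the wheel, origin at the wheel's centre.
- timer: Blue kitchen-type timer, loose, 28 x 70 x 62 mm high, standing in front of the stand. Origin at the centre of its underside.
- jar: Clear jar with a yellow lid, loose, 54 mm in diameter, 65 mm high, standing in front of the stand. Origin at the centre of its underside.
- driver: Screwdriver with a red handle, loose, lying beside the stand along its own x axis.

How it is judged:
On the way:
1. the fingers push on the spokes (contact force between the fingers and spokes above 0.3 N), for 0.02 s.
At the end, for the whole second after the job is handed in: The tip of the valve stem stands at the top of the wheel, within 20 mm left or right of the hub (about 8 degrees), the wheel is at rest, and the timer, jar and screwdriver are within 20 mm of where they were (y of valve_tip in the frame of hub between -0.02 and 0.02 m and z of valve_tip in the frame of hub above 0.08 m and velocity of joint wheel between -0.05 and 0.05 rad/s and distance of each of timer, jar, driver from where it was at the start of the episode below 0.02 m); the robot touches nothing.
It fails at once if the valve stem was pushed (over 3 N) (contact force between valve and anything else above 3 N).
It fails at once if the tyre or rim was pushed (over 3 N) (contact force between tyre and anything else above 3 N).
It fails at once if timer, jar or screwdriver was moved or lifted (over 20 mm) (distance of any of timer, jar, driver from where it was at the start of the episode above 0.02 m).
It also fails if it takes over 58 s, if anything falls off the work surface, if the arm or the gripper's body presses on something with over 40 N, if the wrist force passes 120 N, or if a joint passes its speed limit or range.

## Robot

A 7-joint arm with a two-finger parallel gripper is mounted at the origin on the work surface. World frame = base frame: x ahead of the robot, y to its left, z up, the work surface at z = 0. Lengths are in m, angles in rad, forces in N, time in s.
With the tool pointing down it reaches from about 0.4 to 0.85 m from the base axis. Payload 10.4 kg.
Tool frame: the origin (TCP) lies midway between the tips of the shut fingers; the grasp point (between the pads) lies 19 mm behind it; z points along the fingers, y is the line along which they close (so a half turn about z gives the same grasp; the last joint's range is limited). The gripper opens to 87 mm and grips with 3 to 60 N. Pads are 19 mm wide; open, the fingers measure 117 mm over their backs; the gripper's body (75 mm by 190 mm) begins 51 mm behind the grasp point.
Start: joints at [1.098, 0.332, -0.065, 1.46, 0.022, 1.35, -0.088], TCP at [0.272, -0.563, 0.223] pointing down, gripper open.
Joint ranges: [-2.6, 2.6], [-0.5, 2.12], [-1.47, 1.34], [0.16, 2.42], [-1.27, 4.41], [0.06, 2.06], [-2.6, 2.6]. Speed limits (rad/s): [2.22, 2.22, 2.79, 2.79, 3.14, 3.14, 3.14].

## Interface

Orientations are given as a unit quaternion [x, y, z, w].
In Python, from bench import bot gives the robot as it stands.
- The arm moves only by the tool servo_tool, never from a script. Its argument "targets" is a list of rows, each an object of numbers: "fingers": the opening, from 0 (shut) to 1 (fully open); "tx", "ty", "tz": the shift along the world's x, y, z in m; "ax", "ay", "az": the turn, a rotation vector about the world's x, y, z in rad. A call has 1 to 10 rows; each row is the pose to reach, as a shift and turn from the pose commanded when the call began; what a row does not reach only later rows make up. A row lasts 1/12 s, in which the tool goes at most 41.7 mm and 7.16 degrees, less where a joint would pass 70% of its speed; a pose out of reach is approached as far as the arm can. A call with a gripper value outside its range is refused whole. The fingers move at their own pace and stop on an object; "newtons" is the grip in N (left out, the last holds). Time passes only in rows, so rows that repeat a pose let the fingers close. It gives the time, the measured TCP pose, the force, the opening and the grip force at its end, in the units of the state.
- bot.get_state(): the state, without advancing time (a new reading comes with each control period).
- bot.capture(name): name is "scene" or "top" or "wrist"; returns a dict with "pixels" (384x512x3 uint8, blue, green, red), "vertical_fov" (degrees; the focal length in pixels is half the picture's height over the tangent of half this angle, whatever the lens; pixels are square), "cx", "cy" (the principal point, pixels), "origin" and "attitude" of the camera in the world; the wrist camera has in their place "hand_eye" (4x4, takes a point from camera to tool coordinates, whose origin is the TCP and whose axes are the flange's). Camera axes: x right, y down, z forward; pixel columns grow to the right and rows downward; lengths in m; the calibration is good to about 2 mm. The wrist camera is an equidistant fisheye: a pixel r from the principal point sees the ray r / f radians off the axis. A picture is of the moment at which its call begins: read the wrist's pose just before it. There is no depth.
- bot.job_done(): hands the job in; it is judged then, once.
The state is a dict: "t": time; "q": joint angles; "joint_vel": joint speeds; "joint_torque": joint torques, N m; "tcp_pos": TCP position; "ee_rot": TCP orientation; "force": force on the tool from outside, world axes, zero at the start; "ft_torque": the same for the moment, N m; "grip_width": finger opening in m; "gripper_force": force on a finger pad.
Only numpy, scipy, OpenCV 4.12 (cv2) and the standard library are available. Lean on these libraries where they do the work, as an engineer would, in place of code of your own. Each camera call takes 0.05 s, during which the arm holds its last target. There are 200 camera calls.

## Working session

There is one attempt and no reset: what is moved stays moved. The work goes in short steps, Python scripts to look and compute and a tool call to move; the robot and the scene stay as the last step left them, time stands still between calls to the robot, and variables do not carry over. Pictures are saved under pics/ and viewed, at most 10 in all, crops included, and the job is handed in when it is done.

Besides the shell and the picture viewer there is one more tool, called after "Call:" as name([rows], argument=value, ...), one row to a line, values as JSON. servo_tool: Moves the arm, as the interface text tells. Its arguments: {"type":"object","properties":{"targets":{"type":"array"},"newtons":{"type":"number"}},"required":["targets"]}

```bash
mkdir -p pics
cat > h.py <<'E'
import numpy as np, cv2
from bench import bot
from scipy.spatial.transform import Rotation as R
def cam(n):
    c=bot.capture(n); return c
def f(c): return c["pixels"].shape[0]/2/np.tan(np.radians(c["vertical_fov"])/2)
def rot(c):
    a=np.array(c["attitude"]); return a if a.shape==(3,3) else R.from_quat(a).as_matrix()
def ray(c,u,v):
    d=rot(c)@np.array([(u-c["cx"])/f(c),(v-c["cy"])/f(c),1]); return np.array(c["origin"]),d/np.linalg.norm(d)
def proj(c,p):
    q=rot(c).T@(np.array(p)-np.array(c["origin"])); return f(c)*q[:2]/q[2]+[c["cx"],c["cy"]]
def tri(rs):
    A=0;b=0
    for o,d in rs:
        P=np.eye(3)-np.outer(d,d);A=A+P;b=b+P@o
    return np.linalg.solve(A,b)
E
python3 - <<'E'
from h import *
print(bot.get_state()["t"],bot.get_state()["ee_rot"])
ims=[]
for n in["scene","top"]:
    c=cam(n);cv2.imwrite(f"pics/{n}0.png",c["pixels"]);print(n,c["vertical_fov"],c["cx"],c["cy"],c["origin"],c["attitude"])
E
```

```text
0.0 [ 9.74814727e-01  2.23015036e-01 -1.94567865e-04 -7.10253139e-04]
scene 50.823465235211145 254.17566677448244 190.16977425950006 [ 0.51830312 -0.52599645  0.82867928] [ 0.93164305 -0.04561688  0.00799173 -0.36041152]
top 53.1204303175003 258.8619207594767 196.21909078358672 [0.42955927 0.05399224 0.99920241] [ 0.71311812 -0.69641644  0.05736102 -0.05635964]
```

View pics/scene0.png

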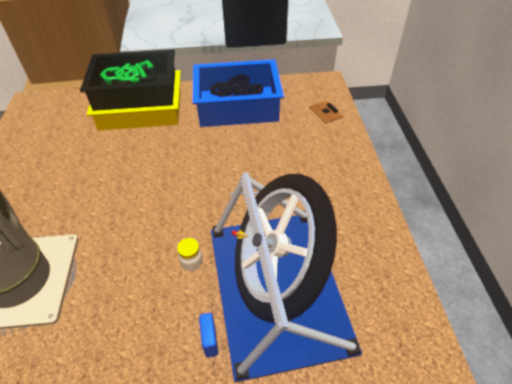

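View pics/top0.png

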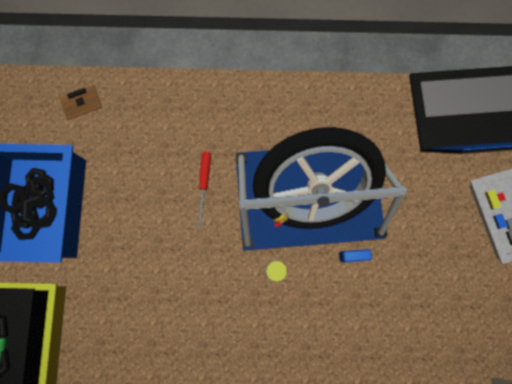

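The pictures show the wheel on the blue plate (top view corners about (237,153), (244,249), (385,238)), with the red cap at about (280,220) in the top view and (238,234) in the scene view. The jar is at (277,271) and the timer at (356,256), both in front of the stand, and the screwdriver lies to the left.

```bash
cat > m.py <<'E'
from h import *
from scipy.optimize import least_squares
def onz(c,u,v,z):
    o,d=ray(c,u,v);return o+d*(z-o[2])/d[2]
def mask(c,lo,hi,box):
    h=cv2.cvtColor(c["pixels"],cv2.COLOR_BGR2HSV);m=cv2.inRange(h,lo,hi);z=np.zeros_like(m);x0,y0,x1,y1=box;z[y0:y1,x0:x1]=m[y0:y1,x0:x1];return z
def cen(m): 
    v,u=np.nonzero(m);return u.mean(),v.mean(),len(u)
E
python3 - <<'E'
from m import *
c=cam("top");s=cam("scene")
m=mask(c,(105,120,40),(125,255,255),(228,130,400,252))
cs=max(cv2.findContours(m,0,2)[0],key=cv2.contourArea)
# edges by fit: front edge: lowest blue px per column; left edge: leftmost
fr=[(u,np.nonzero(m[:,u])[0].max()) for u in range(255,372) if m[:,u].any()]
lf=[(np.nonzero(m[v])[0].min(),v) for v in range(158,243) if m[v].any()]
F=np.array([onz(c,u,v+.5,.012)[:2] for u,v in fr]);L=np.array([onz(c,u-.5,v,.012)[:2] for u,v in lf])
def robust(P):
    vx,vy,x,y=cv2.fitLine(P.astype(np.float32),cv2.DIST_HUBER,0,.002,.001).ravel();return np.array([x,y]),np.array([vx,vy])
pf,df=robust(F);pl,dl=robust(L)
yaw=np.arctan2(df[1],df[0]);yl=np.arctan2(dl[1],dl[0]);print("front dir",np.degrees(yaw),"left dir",np.degrees(yl))
a=np.linalg.solve(np.c_[df,-dl],pl-pf);C=pf+a[0]*df;print("front-left",C)
for p in[(237,153),(244,249),(385,238)]:print(p,onz(c,*p,.012)[:2])
for n,k,boxs in[("top",c,(262,205,295,232)),("scene",s,(228,225,252,245))]:
    r=mask(k,(0,120,90),(8,255,255),boxs)|mask(k,(170,120,90),(180,255,255),boxs);y=mask(k,(20,120,120),(35,255,255),boxs)
    print(n,"red",cen(r),"yel",cen(y) if y.any() else 0)
for n,p,z in[("jar",(277,271),.065),("timer",(356,256),.062)]:print(n,onz(c,*p,z))
cv2.imwrite("pics/a.png",np.hstack([cv2.resize(c["pixels"][115:265,225:415],None,fx=2.1,fy=3,interpolation=2),cv2.resize(s["pixels"][165:315,200:350],(400,450),interpolation=2)]))
E
```

```text
front dir -85.858665 left dir 6.7236776
front-left [0.45634478 0.06962433]
(237, 153) [0.70458482 0.1151603 ]
(244, 249) [0.45283771 0.08912957]
(385, 238) [ 0.4892388  -0.27107816]
top red (np.float64(277.75), np.float64(223.75), 24) yel (np.float64(281.71153846153845), np.float64(217.90384615384616), 52)
scene red (np.float64(234.05882352941177), np.float64(232.7058823529412), 17) yel (np.float64(240.94230769230768), np.float64(234.48076923076923), 52)
jar [0.40137828 0.00689355 0.065     ]
timer [ 0.44127896 -0.18331104  0.062     ]
```

View pics/a.png

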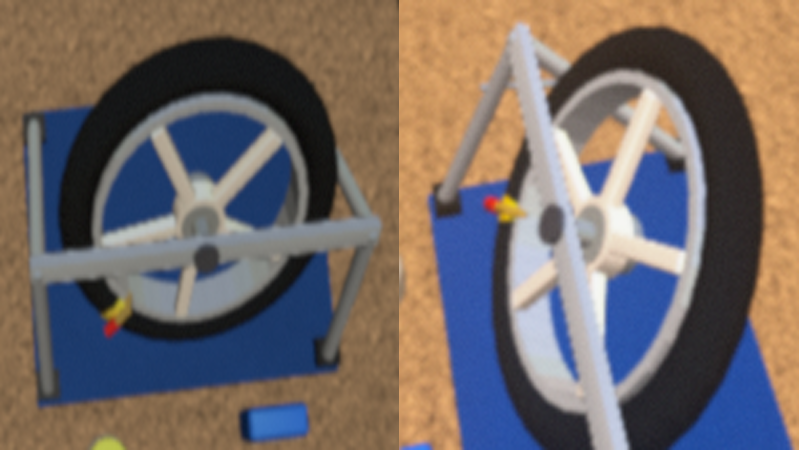

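The crop shows the valve at the lower left, with the red tip at top (277,225) and scene (233,232). The nut is at about top (323.6,200.7) and scene (257,240). Five spokes are visible.

```bash
cat >> m.py <<'E'
yaw=np.radians(5.85)
X=np.array([np.cos(yaw),np.sin(yaw),0]);Y=np.array([-np.sin(yaw),np.cos(yaw),0]);Z=np.array([0,0,1.])
t=np.radians(35);UP=np.sin(t)*X+np.cos(t)*Z;N=-np.cos(t)*X+np.sin(t)*Z
E
python3 - <<'E'
from m import *
c=cam("top");s=cam("scene")
nut=tri([ray(c,323.6,200.7),ray(s,257,240)]);print("nut",nut,"expect z .1977")
red=tri([ray(c,277.75,223.75),ray(s,234.06,232.7)])
hub=nut-.057*N;print("hub",hub)
d=red-hub;print("red",red,"L,U,N",d@Y,d@UP,d@N,"angle",np.arctan2(-d@Y,d@UP)%(2*np.pi))
# alt: intersect with plane
for k,u,v in[(c,277.75,223.75),(s,234.06,232.7)]:
    o,dd=ray(k,u,v);h=np.array(hub);p=o+dd*((h+.026*N-o)@N)/(dd@N);e=p-h;print(e@Y,e@UP,np.arctan2(-e@Y,e@UP)%(2*np.pi))
# rim inner/tyre outline check: project tyre circle
im=c["pixels"].copy();im2=s["pixels"].copy()
for r,n in[(.147,0),(.103,.017)]:
    for a in np.linspace(0,2*np.pi,60):
        p=hub+r*(np.cos(a)*UP-np.sin(a)*Y)+n*N
        for i,k in((im,c),(im2,s)):
            q=proj(k,p).round().astype(int);i[q[1],q[0]]=(0,255,0)
cv2.imwrite("pics/b.png",np.hstack([cv2.resize(im[115:265,225:415],None,fx=2.1,fy=3,interpolation=0),cv2.resize(im2[165:315,200:350],(400,450),interpolation=0)]))
E
```

```text
nut [ 0.55300517 -0.08236004  0.19856628] expect z .1977
hub [ 0.59945368 -0.07760102  0.16587242]
red [0.51005412 0.00874915 0.10448317] L,U,N 0.09501246616250038 -0.09624941117293168 0.030429505275790747 angle 3.920523622464719
0.09468410792655912 -0.10027902481537396 3.8983013837706006
0.100940990348728 -0.10310752574908455 3.9163734695475574
```

View pics/b.png

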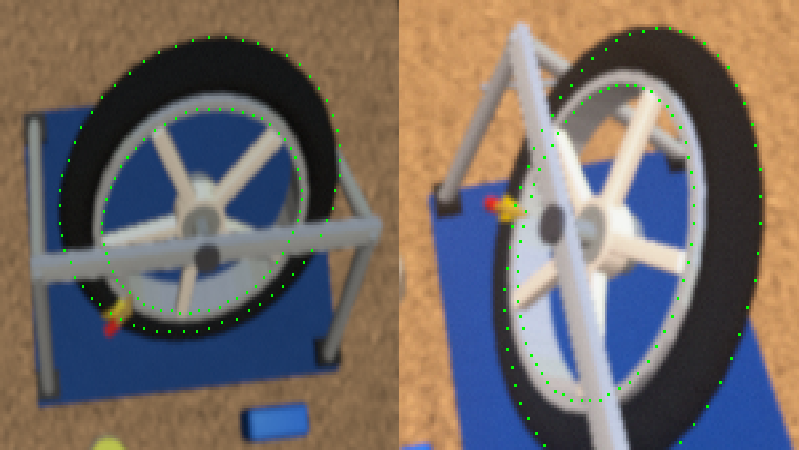

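The model overlay fits. The hub is at (0.600,-0.078,0.165) and the wheel angle is about 3.91 rad, so it needs +2.37 rad clockwise. I'll do this in two pushes on upper spokes, left to right above the bar, with the tool along the axle.

```bash
cat >> m.py <<'E'
HUB=np.array([.600,-.0776,.1655])
G=np.c_[UP,-Y,-N]
def at(deg,r,n): a=np.radians(deg);return HUB+r*(np.cos(a)*UP-np.sin(a)*Y)+n*N
def go(*pts):
    s=bot.get_state();p=np.array(s["tcp_pos"]);q=R.from_quat(s["ee_rot"])
    print("t",s["t"],"p",p.round(4),"rv",(R.from_matrix(G)*q.inv()).as_rotvec().round(4))
    d=p-HUB;print("LUN",(d@Y).round(4),(d@UP).round(4),(d@N).round(4),"ang",np.degrees(np.arctan2(-d@Y,d@UP)).round(1))
    for a in pts:print(a,(at(*a)-p).round(4))
E
python3 - <<'E'
from m import *
go((-62,.065,.13))
E
```

```text
t 0.3 p [ 0.2717 -0.5627  0.2223] rv [ 0.2624 -0.9281 -0.3207]
LUN -0.4491 -0.1692 0.3406 ang 110.6
(-62, 0.065, 0.13) [0.2339 0.5331 0.0428]
```

Call:
servo_tool([
  {"fingers": 0, "tz": 0.2},
  {"fingers": 0, "tz": 0.2},
  {"fingers": 0, "tz": 0.2},
  {"fingers": 0, "tz": 0.2},
  {"fingers": 0, "tz": 0.2},
  {"fingers": 0, "tz": 0.2},
], newtons=10)

```text
validation failed for argument at $.ta...
```

```bash
python3 -c "
from m import *
go((-62,.065,.13))"
```

```text
t 0.3 p [ 0.2717 -0.5627  0.2223] rv [ 0.2624 -0.9281 -0.3207]
LUN -0.4491 -0.1692 0.3406 ang 110.6
(-62, 0.065, 0.13) [0.2339 0.5331 0.0428]
```

Call:
servo_tool([
  {"fingers": 0, "tx": 0, "ty": 0, "tz": 0.2, "ax": 0, "ay": 0, "az": 0},
  {"fingers": 0, "tx": 0, "ty": 0, "tz": 0.2, "ax": 0, "ay": 0, "az": 0},
  {"fingers": 0, "tx": 0, "ty": 0, "tz": 0.2, "ax": 0, "ay": 0, "az": 0},
  {"fingers": 0, "tx": 0, "ty": 0, "tz": 0.2, "ax": 0, "ay": 0, "az": 0},
  {"fingers": 0, "tx": 0, "ty": 0, "tz": 0.2, "ax": 0, "ay": 0, "az": 0},
  {"fingers": 0, "tx": 0, "ty": 0, "tz": 0.2, "ax": 0, "ay": 0, "az": 0},
], newtons=10)

```text
t: 0.8
tcp_pos: [0.2722, -0.5637, 0.4304]
ee_rot: [0.975, 0.223, 0.002, 0.005]
force: [0.1, -1.2, 0.7]
grip_width: 0.0548
gripper_force: 0.0
```

Call:
servo_tool([
  {"fingers": 0, "tx": 0.08, "ty": 0.38, "tz": 0, "ax": 0.262, "ay": -0.928, "az": -0.321},
  {"fingers": 0, "tx": 0.08, "ty": 0.38, "tz": 0, "ax": 0.262, "ay": -0.928, "az": -0.321},
  {"fingers": 0, "tx": 0.08, "ty": 0.38, "tz": 0, "ax": 0.262, "ay": -0.928, "az": -0.321},
  {"fingers": 0, "tx": 0.08, "ty": 0.38, "tz": 0, "ax": 0.262, "ay": -0.928, "az": -0.321},
  {"fingers": 0, "tx": 0.08, "ty": 0.38, "tz": 0, "ax": 0.262, "ay": -0.928, "az": -0.321},
  {"fingers": 0, "tx": 0.08, "ty": 0.38, "tz": 0, "ax": 0.262, "ay": -0.928, "az": -0.321},
  {"fingers": 0, "tx": 0.08, "ty": 0.38, "tz": 0, "ax": 0.262, "ay": -0.928, "az": -0.321},
  {"fingers": 0, "tx": 0.08, "ty": 0.38, "tz": 0, "ax": 0.262, "ay": -0.928, "az": -0.321},
  {"fingers": 0, "tx": 0.08, "ty": 0.38, "tz": 0, "ax": 0.262, "ay": -0.928, "az": -0.321},
  {"fingers": 0, "tx": 0.08, "ty": 0.38, "tz": 0, "ax": 0.262, "ay": -0.928, "az": -0.321},
])

```text
t: 1.63
tcp_pos: [0.3417, -0.2443, 0.4147]
ee_rot: [0.89, 0.034, 0.453, -0.027]
force: [-3.5, -2.1, 0.7]
grip_width: 0.001
gripper_force: 0.0
```

```bash
python3 -c "
from m import *
go((-62,.065,.13))
print(bot.get_state()['q'])"
```

```text
t 1.6333 p [ 0.3417 -0.2443  0.4147] rv [-0.0151 -0.0186  0.0172]
LUN -0.1395 0.047 0.3673 ang 71.4
(-62, 0.065, 0.13) [ 0.1639  0.2147 -0.1496]
[ 1.40898511 -0.48845932 -0.14211756  2.12513231 -1.01106687  1.37937101
 -0.07354309]
```

Call:
servo_tool([
  {"fingers": 0, "tx": 0.164, "ty": 0.215, "tz": -0.15, "ax": -0.015, "ay": -0.019, "az": 0.017},
  {"fingers": 0, "tx": 0.164, "ty": 0.215, "tz": -0.15, "ax": -0.015, "ay": -0.019, "az": 0.017},
  {"fingers": 0, "tx": 0.164, "ty": 0.215, "tz": -0.15, "ax": -0.015, "ay": -0.019, "az": 0.017},
  {"fingers": 0, "tx": 0.164, "ty": 0.215, "tz": -0.15, "ax": -0.015, "ay": -0.019, "az": 0.017},
  {"fingers": 0, "tx": 0.164, "ty": 0.215, "tz": -0.15, "ax": -0.015, "ay": -0.019, "az": 0.017},
  {"fingers": 0, "tx": 0.164, "ty": 0.215, "tz": -0.15, "ax": -0.015, "ay": -0.019, "az": 0.017},
  {"fingers": 0, "tx": 0.164, "ty": 0.215, "tz": -0.15, "ax": -0.015, "ay": -0.019, "az": 0.017},
  {"fingers": 0, "tx": 0.164, "ty": 0.215, "tz": -0.15, "ax": -0.015, "ay": -0.019, "az": 0.017},
  {"fingers": 0, "tx": 0.164, "ty": 0.215, "tz": -0.15, "ax": -0.015, "ay": -0.019, "az": 0.017},
  {"fingers": 0, "tx": 0.164, "ty": 0.215, "tz": -0.15, "ax": -0.015, "ay": -0.019, "az": 0.017},
])

```text
t: 2.47
tcp_pos: [0.5243, -0.0139, 0.2699]
ee_rot: [0.886, 0.067, 0.457, -0.036]
force: [-0.0, -0.7, -0.4]
grip_width: 0.0005
gripper_force: 0.0
```

```bash
python3 -c "
from m import *
go((-62,.065,.13),(-62,.065,.06))
print(bot.get_state()['q'])
c=cam('wrist');cv2.imwrite('pics/w1.png',c['pixels'])
c=cam('scene');cv2.imwrite('pics/s1.png',c['pixels'])"
```

```text
t 2.4667 p [ 0.5243 -0.0139  0.2699] rv [-0.0013 -0.0078 -0.05  ]
LUN 0.071 0.046 0.1162 ang -57.1
(-62, 0.065, 0.13) [-0.0187 -0.0156 -0.0048]
(-62, 0.065, 0.06) [ 0.0384 -0.0098 -0.0449]
[ 0.67786028 -0.49950544 -0.47557189  2.41524596 -1.20181714  0.49352518
 -0.36608041]
```

View pics/w1.png

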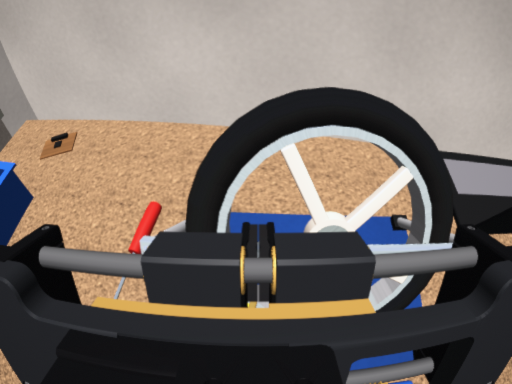

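The wrist view shows the fingers in front of the left-upper gap, with spokes at (305,185) and (375,205), and the bar hidden behind the fingers. The folded arm is at its limits here, so I'll move inward to free it.

Call:
servo_tool([
  {"fingers": 0, "tx": 0.038, "ty": -0.01, "tz": -0.045, "ax": 0, "ay": -0.008, "az": -0.05},
  {"fingers": 0, "tx": 0.038, "ty": -0.01, "tz": -0.045, "ax": 0, "ay": -0.008, "az": -0.05},
  {"fingers": 0, "tx": 0.038, "ty": -0.01, "tz": -0.045, "ax": 0, "ay": -0.008, "az": -0.05},
  {"fingers": 0, "tx": 0.038, "ty": -0.01, "tz": -0.045, "ax": 0, "ay": -0.008, "az": -0.05},
])

```text
t: 2.9
tcp_pos: [0.5644, -0.0348, 0.2277]
ee_rot: [0.887, 0.037, 0.459, -0.022]
force: [0.2, 0.6, 0.2]
grip_width: 0.0006
gripper_force: 0.0
```

```bash
python3 -c "
from m import *
go((-60,.065,.03),(-60,.065,.003))
print(bot.get_state()['q'])"
```

```text
t 2.9 p [ 0.5644 -0.0348  0.2277] rv [-0.0049 -0.0053  0.0153]
LUN 0.0462 0.0331 0.0611 ang -54.4
(-60, 0.065, 0.03) [ 0.0239  0.0126 -0.0183]
(-60, 0.065, 0.003) [ 0.0459  0.0149 -0.0338]
[ 0.31130649 -0.29861722 -0.22426451  2.41652023 -1.26649677  0.19983709
 -0.26180802]
```

Call:
servo_tool([
  {"fingers": 0, "tx": 0.024, "ty": 0.013, "tz": -0.018, "ax": -0.005, "ay": -0.005, "az": 0.015},
  {"fingers": 0, "tx": 0.024, "ty": 0.013, "tz": -0.018, "ax": -0.005, "ay": -0.005, "az": 0.015},
  {"fingers": 0, "tx": 0.024, "ty": 0.013, "tz": -0.018, "ax": -0.005, "ay": -0.005, "az": 0.015},
])

```text
t: 3.15
tcp_pos: [0.5842, -0.0268, 0.2205]
ee_rot: [0.885, 0.042, 0.463, -0.024]
force: [0.9, -0.5, 0.3]
grip_width: 0.0005
gripper_force: 0.0
```

```bash
python3 -c "
from m import *
go((-60,.065,.03),(-60,.065,.003))
print(bot.get_state()['q'])"
```

```text
t 3.15 p [ 0.5842 -0.0268  0.2205] rv [-0.0044  0.0039  0.0052]
LUN 0.0521 0.0389 0.0402 ang -53.2
(-60, 0.065, 0.03) [ 0.0042  0.0046 -0.0111]
(-60, 0.065, 0.003) [ 0.0262  0.0069 -0.0266]
[-0.06842924 -0.25514072  0.09305231  2.4095691  -1.26632676  0.09026243
 -0.22179104]
```

The wrist is nearly straight (q6 at its limit). I'll tilt the tool 17° further down, which also clears the bar better.

```bash
cat >> m.py <<'E'
b=np.radians(17)
G=np.c_[np.cos(b)*UP-np.sin(b)*N,-Y,-N*np.cos(b)-UP*np.sin(b)]
E
python3 -c "
from m import *
go((-60,.065,.04),(-60,.065,.003))"
```

```text
t 3.15 p [ 0.5842 -0.0268  0.2205] rv [-0.0338  0.2991  0.0058]
LUN 0.0521 0.0389 0.0402 ang -53.2
(-60, 0.065, 0.04) [-0.0039  0.0038 -0.0054]
(-60, 0.065, 0.003) [ 0.0262  0.0069 -0.0266]
```

Call:
servo_tool([
  {"fingers": 0, "tx": -0.004, "ty": 0.004, "tz": -0.003, "ax": -0.034, "ay": 0.3, "az": 0.006},
  {"fingers": 0, "tx": -0.004, "ty": 0.004, "tz": -0.003, "ax": -0.034, "ay": 0.3, "az": 0.006},
  {"fingers": 0, "tx": -0.004, "ty": 0.004, "tz": -0.003, "ax": -0.034, "ay": 0.3, "az": 0.006},
  {"fingers": 0, "tx": -0.004, "ty": 0.004, "tz": -0.003, "ax": -0.034, "ay": 0.3, "az": 0.006},
  {"fingers": 0, "tx": -0.004, "ty": 0.004, "tz": -0.003, "ax": -0.034, "ay": 0.3, "az": 0.006},
])

```text
t: 3.57
tcp_pos: [0.5805, -0.0173, 0.2182]
ee_rot: [0.928, 0.055, 0.368, -0.026]
force: [0.2, 1.2, -0.3]
grip_width: 0.0008
gripper_force: 0.0
```

```bash
python3 -c "
from m import *
go((-60,.065,.04),(-60,.065,.003))
print(bot.get_state()['q'])
c=cam('wrist');cv2.imwrite('pics/w2.png',c['pixels'])
c=cam('scene');cv2.imwrite('pics/s2.png',cv2.resize(c['pixels'][130:330,170:370],None,fx=3,fy=3))"
```

```text
t 3.5667 p [ 0.5805 -0.0173  0.2182] rv [-0.018   0.0916 -0.0192]
LUN 0.062 0.0356 0.0411 ang -60.1
(-60, 0.065, 0.04) [-0.0003 -0.0057 -0.0032]
(-60, 0.065, 0.003) [ 0.0299 -0.0026 -0.0244]
[ 0.57536386 -0.20486511 -0.50573539  2.2311109  -0.58854656  0.39373305
 -0.94546924]
```

View pics/w2.png

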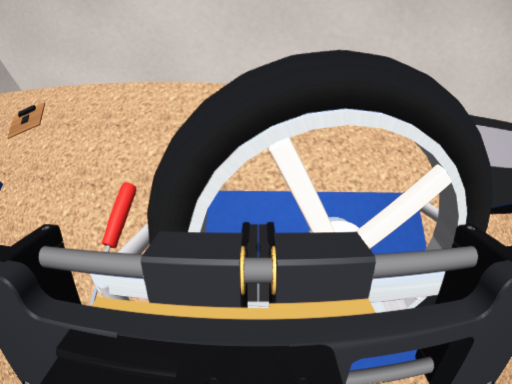

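View pics/s2.png

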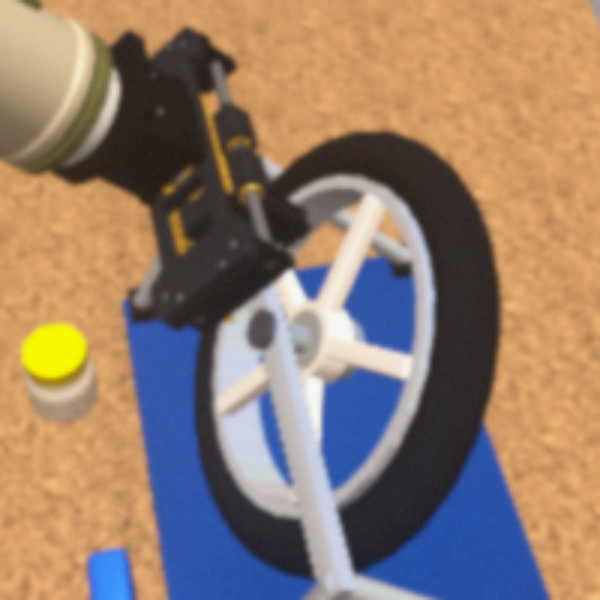

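The views show the gripper above the bar, ahead of the upper-left gap, with the wheel undisturbed. Now I'll insert.

Call:
servo_tool([
  {"fingers": 0, "tx": 0, "ty": -0.003, "tz": -0.002, "ax": -0.018, "ay": 0.092, "az": -0.019},
  {"fingers": 0, "tx": 0, "ty": -0.003, "tz": -0.002, "ax": -0.018, "ay": 0.092, "az": -0.019},
  {"fingers": 0, "tx": 0.01, "ty": -0.003, "tz": -0.009, "ax": -0.018, "ay": 0.092, "az": -0.019},
  {"fingers": 0, "tx": 0.02, "ty": -0.003, "tz": -0.017, "ax": -0.018, "ay": 0.092, "az": -0.019},
  {"fingers": 0, "tx": 0.03, "ty": -0.003, "tz": -0.024, "ax": -0.018, "ay": 0.092, "az": -0.019},
  {"fingers": 0, "tx": 0.03, "ty": -0.003, "tz": -0.024, "ax": -0.018, "ay": 0.092, "az": -0.019},
  {"fingers": 0, "tx": 0.03, "ty": -0.003, "tz": -0.024, "ax": -0.018, "ay": 0.092, "az": -0.019},
])

```text
t: 4.25
tcp_pos: [0.6115, -0.0188, 0.1944]
ee_rot: [0.943, 0.049, 0.327, -0.019]
force: [0.6, 0.5, 0.8]
grip_width: 0.0005
gripper_force: 0.0
```

```bash
python3 -c "
from m import *
go(*[(a,.065,.003) for a in (-60,-50,-40,-30,-20,-10,0,10,20,30,40)])
print(bot.get_state()['q'],bot.get_state()['force'])"
```

```text
t 4.25 p [ 0.6115 -0.0188  0.1944] rv [-0.0034  0.0046 -0.0036]
LUN 0.0573 0.0336 0.0023 ang -59.6
(-60, 0.065, 0.003) [-0.0011 -0.0012 -0.0005]
(-50, 0.065, 0.003) [ 0.0048 -0.0071  0.0071]
(-40, 0.065, 0.003) [ 0.0102 -0.0146  0.0136]
(-30, 0.065, 0.003) [ 0.0149 -0.0234  0.019 ]
(-20, 0.065, 0.003) [ 0.0186 -0.0334  0.0229]
(-10, 0.065, 0.003) [ 0.0214 -0.0441  0.0253]
(0, 0.065, 0.003) [ 0.0231 -0.0553  0.0261]
(10, 0.065, 0.003) [ 0.0237 -0.0665  0.0253]
(20, 0.065, 0.003) [ 0.0232 -0.0776  0.0229]
(30, 0.065, 0.003) [ 0.0215 -0.0881  0.019 ]
(40, 0.065, 0.003) [ 0.0187 -0.0977  0.0136]
[ 0.68566006 -0.05682367 -0.66373003  2.11898928 -0.27354578  0.41518836
 -1.24193758] [0.63953729 0.47672672 0.78794634]
```

Call:
servo_tool([
  {"fingers": 0, "tx": 0.005, "ty": -0.007, "tz": 0.007, "ax": 0, "ay": 0, "az": 0},
  {"fingers": 0, "tx": 0.0075, "ty": -0.011, "tz": 0.0105, "ax": 0, "ay": 0, "az": 0},
  {"fingers": 0, "tx": 0.01, "ty": -0.0145, "tz": 0.0135, "ax": 0, "ay": 0, "az": 0},
  {"fingers": 0, "tx": 0.0125, "ty": -0.019, "tz": 0.0165, "ax": 0, "ay": 0, "az": 0},
  {"fingers": 0, "tx": 0.015, "ty": -0.0235, "tz": 0.019, "ax": 0, "ay": 0, "az": 0},
  {"fingers": 0, "tx": 0.017, "ty": -0.0285, "tz": 0.021, "ax": 0, "ay": 0, "az": 0},
  {"fingers": 0, "tx": 0.0185, "ty": -0.0335, "tz": 0.023, "ax": 0, "ay": 0, "az": 0},
  {"fingers": 0, "tx": 0.02, "ty": -0.0385, "tz": 0.0243, "ax": 0, "ay": 0, "az": 0},
  {"fingers": 0, "tx": 0.0215, "ty": -0.044, "tz": 0.0253, "ax": 0, "ay": 0, "az": 0},
  {"fingers": 0, "tx": 0.0215, "ty": -0.044, "tz": 0.0253, "ax": 0, "ay": 0, "az": 0},
])

```text
t: 5.08
tcp_pos: [0.6342, -0.0636, 0.2212]
ee_rot: [0.943, 0.049, 0.328, -0.018]
force: [-0.3, 1.0, -1.1]
grip_width: 0.0004
gripper_force: 0.9
```

```bash
python3 -c "
from m import *
go(*[(a,.065,.003) for a in (-10,0,10,20,30,40)])
s=bot.get_state();print(s['q'],s['force'])
c=cam('scene');cv2.imwrite('pics/s3.png',cv2.resize(c['pixels'][130:330,170:370],None,fx=3,fy=3))"
```

```text
t 5.0833 p [ 0.6342 -0.0636  0.2212] rv [-0.0018  0.0064 -0.0026]
LUN 0.0104 0.066 0.0029 ang -9.0
(-10, 0.065, 0.003) [-0.0013  0.0007 -0.0016]
(0, 0.065, 0.003) [ 0.0004 -0.0105 -0.0007]
(10, 0.065, 0.003) [ 0.001  -0.0217 -0.0016]
(20, 0.065, 0.003) [ 0.0005 -0.0328 -0.004 ]
(30, 0.065, 0.003) [-0.0012 -0.0433 -0.0079]
(40, 0.065, 0.003) [-0.004  -0.0529 -0.0132]
[ 0.72255602 -0.01679263 -0.61020929  2.02699519 -0.30731931  0.48911489
 -1.1330046 ] [-0.28944276  1.02919299 -1.08344947]
```

View pics/s3.png

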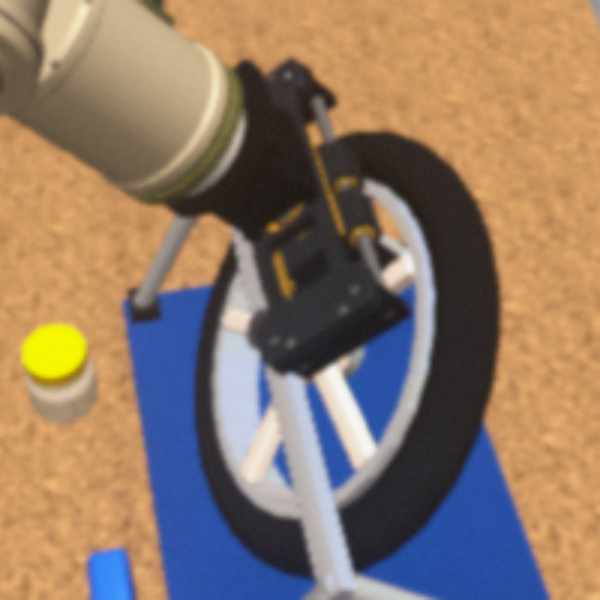

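The wheel is turning as planned, so I'll continue the sweep.

Call:
servo_tool([
  {"fingers": 0, "tx": 0, "ty": -0.005, "tz": 0, "ax": 0, "ay": 0, "az": 0},
  {"fingers": 0, "tx": 0, "ty": -0.0105, "tz": -0.001, "ax": 0, "ay": 0, "az": 0},
  {"fingers": 0, "tx": 0.001, "ty": -0.016, "tz": -0.001, "ax": 0, "ay": 0, "az": 0},
  {"fingers": 0, "tx": 0.001, "ty": -0.0215, "tz": -0.0016, "ax": 0, "ay": 0, "az": 0},
  {"fingers": 0, "tx": 0.001, "ty": -0.027, "tz": -0.0027, "ax": 0, "ay": 0, "az": 0},
  {"fingers": 0, "tx": 0.0005, "ty": -0.033, "tz": -0.004, "ax": 0, "ay": 0, "az": 0},
  {"fingers": 0, "tx": -0.0005, "ty": -0.038, "tz": -0.006, "ax": 0, "ay": 0, "az": 0},
  {"fingers": 0, "tx": -0.001, "ty": -0.043, "tz": -0.008, "ax": 0, "ay": 0, "az": 0},
  {"fingers": 0, "tx": -0.0025, "ty": -0.048, "tz": -0.0105, "ax": 0, "ay": 0, "az": 0},
  {"fingers": 0, "tx": -0.0025, "ty": -0.048, "tz": -0.0105, "ax": 0, "ay": 0, "az": 0},
])

```text
t: 5.97
tcp_pos: [0.6316, -0.1109, 0.2104]
ee_rot: [0.943, 0.05, 0.328, -0.018]
force: [1.6, 2.9, -0.8]
grip_width: 0.0005
gripper_force: 1.1
```

Call:
servo_tool([
  {"fingers": 0, "tx": 0, "ty": 0.004, "tz": 0.0, "ax": 0, "ay": 0, "az": 0},
  {"fingers": 0, "tx": -0.016, "ty": 0.003, "tz": 0.012, "ax": 0, "ay": 0, "az": 0},
  {"fingers": 0, "tx": -0.033, "ty": 0.001, "tz": 0.023, "ax": 0, "ay": 0, "az": 0},
  {"fingers": 0, "tx": -0.033, "ty": 0.001, "tz": 0.023, "ax": 0, "ay": 0, "az": 0},
  {"fingers": 0, "tx": -0.033, "ty": 0.001, "tz": 0.023, "ax": 0, "ay": 0, "az": 0},
])

```text
t: 6.38
tcp_pos: [0.5985, -0.1103, 0.2343]
ee_rot: [0.943, 0.049, 0.329, -0.017]
force: [0.9, 0.8, -0.9]
grip_width: 0.0003
gripper_force: 0.0
```

```bash
python3 -c "
from m import *
go(*[(a,.065,.045) for a in (-30,-40,-48)])
s=bot.get_state();print(s['q'],s['force'])
c=cam('wrist');cv2.imwrite('pics/w4.png',c['pixels'])
c=cam('scene');cv2.imwrite('pics/s4.png',cv2.resize(c['pixels'][130:330,170:370],None,fx=3,fy=3))"
```

```text
t 6.3833 p [ 0.5985 -0.1103  0.2343] rv [ 0.0004  0.0075 -0.0019]
LUN -0.0324 0.0536 0.0434 ang 31.2
(-30, 0.065, 0.045) [-0.0064  0.0646  0.0031]
(-40, 0.065, 0.045) [-0.0111  0.0735 -0.0022]
(-48, 0.065, 0.045) [-0.0153  0.0796 -0.0074]
[ 0.79799936 -0.09237519 -0.54053802  2.06169769 -0.49585671  0.57057783
 -0.88264774] [ 0.85293766  0.82538568 -0.94921999]
```

View pics/w4.png

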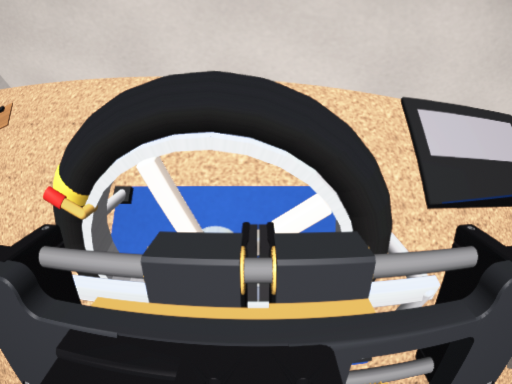

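The wrist view shows the valve at the upper left (red cap about (54,198)), one spoke up-left (170,195) and one right. I'll measure the angle from it.

```bash
cat >> m.py <<'E'
def wang(hint=None):
    s=bot.get_state();c=cam("wrist");H=np.array(c["hand_eye"])
    h=cv2.cvtColor(c["pixels"],cv2.COLOR_BGR2HSV)
    m=cv2.inRange(h,(0,170,90),(6,255,255))|cv2.inRange(h,(174,170,90),(180,255,255))
    n,l,st,ce=cv2.connectedComponentsWithStats(m)
    for i in range(1,n):
        if st[i,4]<25: continue
        u,v=ce[i];x,y=u-c["cx"],v-c["cy"];r=np.hypot(x,y);th=r/f(c)
        d=np.array([x/r*np.sin(th),y/r*np.sin(th),np.cos(th)])
        Rt=R.from_quat(s["ee_rot"]).as_matrix();o=Rt@H[:3,3]+s["tcp_pos"];d=Rt@H[:3,:3]@d
        p=o+d*((HUB+.026*N-o)@N)/(d@N)-HUB
        print("red",ce[i].round(0),st[i,4],"r",np.hypot(p@Y,p@UP).round(3),"deg",np.degrees(np.arctan2(-p@Y,p@UP)).round(1))
E
python3 -c "
from m import *
wang()"
```

```text
red [ 53. 196.] 275 r 0.137 deg -58.9
```

Call:
servo_tool([
  {"fingers": 0, "tx": -0.008, "ty": 0.04, "tz": 0.008, "ax": 0, "ay": 0.007, "az": 0},
  {"fingers": 0, "tx": -0.012, "ty": 0.075, "tz": 0.004, "ax": 0, "ay": 0.007, "az": 0},
  {"fingers": 0, "tx": -0.02, "ty": 0.085, "tz": -0.012, "ax": 0, "ay": 0.007, "az": 0},
  {"fingers": 0, "tx": -0.02, "ty": 0.085, "tz": -0.012, "ax": 0, "ay": 0.007, "az": 0},
  {"fingers": 0, "tx": -0.02, "ty": 0.085, "tz": -0.012, "ax": 0, "ay": 0.007, "az": 0},
])

```text
t: 6.95
tcp_pos: [0.5779, -0.0239, 0.22]
ee_rot: [0.945, 0.05, 0.324, -0.018]
force: [0.7, -1.0, 1.2]
grip_width: 0.0006
gripper_force: 0.0
```

```bash
python3 -c "
from m import *
go((-57,.065,.045),(-57,.065,.003))
wang()"
```

```text
t 6.95 p [ 0.5779 -0.0239  0.22  ] rv [-0.0019 -0.0033 -0.0048]
LUN 0.0556 0.0352 0.0448 ang -57.7
(-57, 0.065, 0.045) [ 0.     -0.0011  0.0003]
(-57, 0.065, 0.003) [ 0.0343  0.0024 -0.0238]
red [160. 172.] 459 r 0.135 deg -58.4
red [114. 198.] 905 r 0.161 deg -71.7
```

Call:
servo_tool([
  {"fingers": 0, "tx": 0.012, "ty": 0.001, "tz": -0.008, "ax": 0, "ay": 0, "az": 0},
  {"fingers": 0, "tx": 0.024, "ty": 0.001, "tz": -0.016, "ax": 0, "ay": 0, "az": 0},
  {"fingers": 0, "tx": 0.034, "ty": 0.001, "tz": -0.024, "ax": 0, "ay": 0, "az": 0},
  {"fingers": 0, "tx": 0.034, "ty": 0.001, "tz": -0.024, "ax": 0, "ay": 0, "az": 0},
  {"fingers": 0, "tx": 0.034, "ty": 0.001, "tz": -0.024, "ax": 0, "ay": 0, "az": 0},
])

```text
t: 7.42
tcp_pos: [0.6125, -0.0245, 0.1966]
ee_rot: [0.945, 0.049, 0.324, -0.019]
force: [0.6, -0.7, 0.0]
grip_width: 0.0003
gripper_force: 0.0
```

Call:
servo_tool([
  {"fingers": 0, "tx": 0.003, "ty": -0.004, "tz": 0.005, "ax": 0, "ay": 0, "az": 0},
  {"fingers": 0, "tx": 0.0055, "ty": -0.0075, "tz": 0.0085, "ax": 0, "ay": 0, "az": 0},
  {"fingers": 0, "tx": 0.008, "ty": -0.011, "tz": 0.0115, "ax": 0, "ay": 0, "az": 0},
  {"fingers": 0, "tx": 0.0105, "ty": -0.0155, "tz": 0.0145, "ax": 0, "ay": 0, "az": 0},
  {"fingers": 0, "tx": 0.013, "ty": -0.02, "tz": 0.017, "ax": 0, "ay": 0, "az": 0},
  {"fingers": 0, "tx": 0.015, "ty": -0.025, "tz": 0.019, "ax": 0, "ay": 0, "az": 0},
  {"fingers": 0, "tx": 0.0165, "ty": -0.03, "tz": 0.021, "ax": 0, "ay": 0, "az": 0},
  {"fingers": 0, "tx": 0.018, "ty": -0.035, "tz": 0.0223, "ax": 0, "ay": 0, "az": 0},
  {"fingers": 0, "tx": 0.0195, "ty": -0.0405, "tz": 0.0233, "ax": 0, "ay": 0, "az": 0},
  {"fingers": 0, "tx": 0.0195, "ty": -0.0405, "tz": 0.0233, "ax": 0, "ay": 0, "az": 0},
])

```text
t: 8.25
tcp_pos: [0.6319, -0.0648, 0.2206]
ee_rot: [0.944, 0.049, 0.324, -0.018]
force: [-0.8, 2.3, -1.0]
grip_width: 0.0004
gripper_force: 1.0
```

```bash
python3 -c "
from m import *
go((0,.065,.003),(5,.065,.003),(10,.065,.003),(15,.065,.003))
print(bot.get_state()['force']);wang()"
```

```text
t 8.25 p [ 0.6319 -0.0648  0.2206] rv [-0.0019 -0.0017 -0.003 ]
LUN 0.0095 0.0641 0.0045 ang -8.4
(0, 0.065, 0.003) [ 0.0027 -0.0092 -0.0001]
(5, 0.065, 0.003) [ 0.0032 -0.0149 -0.0003]
(10, 0.065, 0.003) [ 0.0033 -0.0205 -0.0009]
(15, 0.065, 0.003) [ 0.0032 -0.0261 -0.0019]
[-0.78636104  2.27706404 -0.97510208]
red [139. 185.] 824 r 0.132 deg -29.0
red [ 77. 228.] 117 r 0.142 deg -52.1
```

Call:
servo_tool([
  {"fingers": 0, "tx": 0.001, "ty": -0.005, "tz": 0, "ax": 0, "ay": 0, "az": 0},
  {"fingers": 0, "tx": 0.002, "ty": -0.01, "tz": 0, "ax": 0, "ay": 0, "az": 0},
  {"fingers": 0, "tx": 0.003, "ty": -0.015, "tz": 0, "ax": 0, "ay": 0, "az": 0},
  {"fingers": 0, "tx": 0.003, "ty": -0.02, "tz": -0.001, "ax": 0, "ay": 0, "az": 0},
  {"fingers": 0, "tx": 0.003, "ty": -0.025, "tz": -0.002, "ax": 0, "ay": 0, "az": 0},
  {"fingers": 0, "tx": 0.003, "ty": -0.028, "tz": -0.002, "ax": 0, "ay": 0, "az": 0},
  {"fingers": 0, "tx": 0.003, "ty": -0.028, "tz": -0.002, "ax": 0, "ay": 0, "az": 0},
])

```text
t: 8.88
tcp_pos: [0.635, -0.0919, 0.2186]
ee_rot: [0.944, 0.05, 0.325, -0.018]
force: [0.2, 3.7, -0.7]
grip_width: 0.0009
gripper_force: 1.4
```

```bash
python3 -c "
from m import *
go((15,.065,.003),(20,.065,.003),(25,.065,.003))
print(bot.get_state()['force']);wang()"
```

```text
t 8.8833 p [ 0.635  -0.0919  0.2186] rv [-0.002  -0.0013 -0.0038]
LUN -0.0178 0.0626 0.0031 ang 15.8
(15, 0.065, 0.003) [0.0001 0.0009 0.0001]
(20, 0.065, 0.003) [-0.0003 -0.0045 -0.0013]
(25, 0.065, 0.003) [-0.0011 -0.0099 -0.0031]
[ 0.22601687  3.74297997 -0.68302098]
red [194. 153.] 1020 r 0.131 deg -3.6
```

Call:
servo_tool([
  {"fingers": 0, "tx": 0, "ty": -0.002, "tz": 0, "ax": 0, "ay": 0, "az": 0},
  {"fingers": 0, "tx": 0, "ty": -0.004, "tz": -0.001, "ax": 0, "ay": 0, "az": 0},
  {"fingers": 0, "tx": 0, "ty": -0.004, "tz": -0.001, "ax": 0, "ay": 0, "az": 0},
  {"fingers": 0, "tx": 0, "ty": -0.004, "tz": -0.001, "ax": 0, "ay": 0, "az": 0},
])

```text
t: 9.27
tcp_pos: [0.6349, -0.0954, 0.2175]
ee_rot: [0.944, 0.05, 0.324, -0.018]
force: [-0.6, 6.2, -0.2]
grip_width: 0.0003
gripper_force: 2.0
```

Call:
servo_tool([
  {"fingers": 0, "tx": 0, "ty": 0.005, "tz": 0.0, "ax": 0, "ay": 0, "az": 0},
  {"fingers": 0, "tx": -0.016, "ty": 0.003, "tz": 0.011, "ax": 0, "ay": 0, "az": 0},
  {"fingers": 0, "tx": -0.036, "ty": 0.001, "tz": 0.025, "ax": 0, "ay": 0, "az": 0},
  {"fingers": 0, "tx": -0.06, "ty": 0.0, "tz": 0.045, "ax": 0, "ay": 0, "az": 0},
  {"fingers": 0, "tx": -0.08, "ty": 0, "tz": 0.08, "ax": 0, "ay": 0, "az": 0},
  {"fingers": 0, "tx": -0.1, "ty": 0, "tz": 0.12, "ax": 0, "ay": 0, "az": 0},
  {"fingers": 0, "tx": -0.1, "ty": 0, "tz": 0.12, "ax": 0, "ay": 0, "az": 0},
  {"fingers": 0, "tx": -0.1, "ty": 0, "tz": 0.12, "ax": 0, "ay": 0, "az": 0},
])

```text
t: 9.93
tcp_pos: [0.5351, -0.0974, 0.341]
ee_rot: [0.944, 0.049, 0.327, -0.015]
force: [0.3, -1.0, -0.2]
grip_width: 0.0006
gripper_force: 0.0
```

```bash
python3 -c "
from m import *
go();wang()
c=cam('top');s=cam('scene')
for n,k in(('top',c),('scene',s)):
    q=proj(k,HUB+.134*UP+.026*N).astype(int);x,y=q
    h=mask(k,(0,130,80),(8,255,255),(x-25,y-25,x+25,y+25))|mask(k,(170,130,80),(180,255,255),(x-25,y-25,x+25,y+25))
    print(n,q,h.sum()//255)
    if h.any():
        u,v,_=cen(h);o,d=ray(k,u,v);p=o+d*((HUB+.026*N-o)@N)/(d@N)-HUB;print(u,v,p@Y,p@UP)
cv2.imwrite('pics/f.png',cv2.resize(s['pixels'],(800,600)))"
```

```text
t 9.9333 p [ 0.5351 -0.0974  0.341 ] rv [ 0.0027  0.0036 -0.0009]
LUN -0.0131 0.1056 0.1552 ang 7.1
red [242. 124.] 176 r 0.131 deg -0.3
red [113. 197.] 559 r 0.162 deg -73.2
top [326 140] 33
326.45454545454544 142.5151515151515 -0.0010382400994703453 0.12987636952948078
scene [313 199] 60
311.53333333333336 198.51666666666668 0.006305623843097706 0.13025865328727776
```

View pics/f.png

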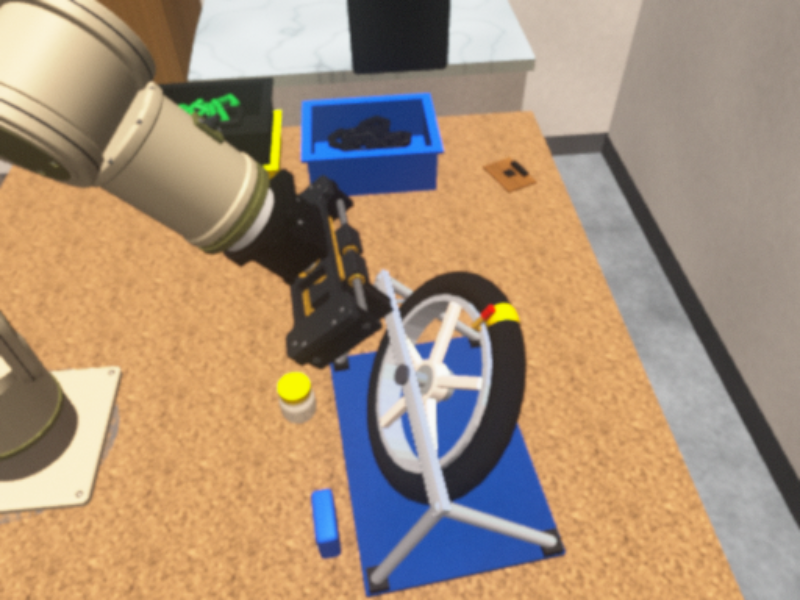

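The valve is at twelve o'clock: the red cap shows at (487,314) and all views put it within 7 mm. The arm is clear, and the jar and timer are untouched.

```bash
python3 -c "
from bench import bot
print(bot.job_done())"
```

```text
the job is handed in; nothing more can be done
None
```

I turned the wheel with two pushes on its spokes until the valve stem pointed straight up, with the three camera views placing the tip within about 7 mm of centre; the arm was clear of everything when I handed the job in, and no verdict came back.

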